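# Tip the valves into the parts box and snap its lid shut

## Robot

A 7-joint arm with a two-finger parallel gripper is mounted at the origin on the work surface. World frame = base frame: x ahead of the robot, y to its left, z up, the work surface at z = 0. Lengths are in m, angles in rad, forces in N, time in s.
With the tool pointing down it reaches from about 0.4 to 0.9 m from the base axis. Payload 5.6 kg.
Tool frame: the origin (TCP) lies at the very end of the fingers, on their centre line; the grasp point (between the pads) lies 19 mm behind it; z points along the fingers, y is the direction in which the jaws open and shut (so a half turn about z gives the same grasp; the last joint's range is limited). The gripper opens to 92 mm and grips with 3 to 60 N. Pads are 20 mm wide; open, the fingers measure 128 mm over their backs; the gripper's body (75 mm by 189 mm) begins 69 mm behind the grasp point.
Start: joints at [1.119, 0.468, -0.012, 1.603, 0.006, 1.071, -0.056], TCP at [0.258, -0.596, 0.215] pointing down, gripper open.
Joint ranges: [-2.53, 2.53], [-0.31, 2.02], [-1.57, 1.55], [0.28, 2.44], [-1.29, 4.43], [0.15, 1.84], [-2.92, 2.92]. Speed limits (rad/s): [2.57, 2.57, 3.14, 3.14, 3.14, 3.14, 3.14].

## Interface

Orientations are given as a 3x3 rotation matrix whose columns are the frame's x, y, z axes.
In Python, from station import env, eyes gives the robot as it stands.
- The arm moves only by the shell command python3 -m crank 'ROWS' [FORCE]. ROWS is text: rows parted by semicolons, each of 7 numbers parted by spaces: the shift along the tool's x, y, z in m, then the turn, a rotation vector about the tool's x, y, z in degrees, then the closure, from -1 (fully open) to 1 (shut), so that 0 is half open. In form: x y z rx ry rz jaw; .... A call has 1 to 8 rows; each row is the pose to reach, as a shift and turn from the pose commanded when the call began, along the tool's axes at that moment; what a row does not reach only later rows make up. A row lasts 1/8 s, in which the tool goes at most 62.5 mm and 10.7 degrees, less where a joint would pass 70% of its speed; a pose out of reach is approached as far as the arm can. A call with a gripper value outside its range is refused whole. The fingers move at their own pace and stop on an object; FORCE is the grip in N (left out, the last holds). Time passes only in rows, so rows that repeat a pose let the fingers close. It gives the time, the measured TCP pose, the force and the opening at its end, in the units of the state.
- env.get_state(): the state, without advancing time (a new reading comes with each control period).
- eyes.get_image(name): name is "scene" or "side" or "wrist"; returns the picture (400x640x3 uint8, red, green, blue); there is no depth.
- eyes.calibration(name): a dict with "camera_matrix" (3x3 intrinsics, pixels), "k1" (the pictures are not rectified: a ray, as slopes to the right and down, at radius r is drawn at 1 + k1 r^2 times it, then the intrinsics apply), "world_from_camera" (4x4, takes a point from camera to world coordinates). Camera axes: x right, y down, z forward; pixel columns grow to the right and rows downward; lengths in m; the calibration is good to about 2 mm. A picture is of the moment at which its call begins: read the wrist's pose just before it. calibration takes no time and is no camera call; for the wrist camera it gives the pose at the moment of the call.
- env.close_job(): hands the job in, once; it reports no verdict.
Trained networks look in the newest picture that a camera, given by its name, has taken for a name from the list of things; names that differ only in an ending like _2 or _b are one class to them, and where a whole thing is asked for, a point or a joint stands for the part that bears it (a point fixed in the world has none). Each returns a list of dicts, best first, with "conf" (0 to 1); they miss things now and then, are a little off and sometimes report something else, mostly with a low value. They report only what shows in the picture. A call takes as long as a camera call.
- eyes.masks_of(camera, query): "pixels" (400x640 bool, what is visible of it) and "box" ([left, top, width, height] in pixels, round what is visible of it).
The state is a dict: "t": time; "qpos": joint angles; "joint_velocities": joint speeds; "joint_efforts": joint torques, N m; "eef_pos": TCP position; "tool_rot": TCP orientation; "ft_force": force on the tool from outside, world axes, zero at the start; "wrist_torque": the same for the moment, N m; "width": opening from 0.0 (shut) to 1.0 (fully open).
Only numpy, scipy, OpenCV 4.12 (cv2) and the standard library are available. Lean on these libraries where they do the work, as an engineer would, in place of code of your own. Each camera call takes 0.05 s, during which the arm holds its last target. There are 200 camera calls.

## Task

Tip the three brass valves out of the white scoop tray into the open blue parts box, without handling the valves themselves. Stand the empty tray back on the bench upright, and swing the box's lid over and press it down until the catch snaps and holds it fully shut. Leave everything else on the bench where it is.

Things in the scene. Friction and masses are not known exactly. Their poses are not given: they have to be found in the camera images.
- box: blue open-topped parts box fixed to the bench, 180 (its x) x 130 (its y) x 80 mm high outside, walls and floor 5 mm; origin at the centre of its underside. The lid is hinged along the top of its +y wall; the catch is in the middle of its -y wall, protruding 17 mm
- lid (a joint): hinge of the grey lid, rad: 0 = fully shut, grows as it opens; starts at about 1.75 to 2.0 (leaning open past upright, outwards over the +y wall; limit 2.05). The stiff hinge stays where it is left. On the way down the clasp meets a sprung catch at about 0.1 rad, needs about 10 to 15 N on the pad to pass it at about 0.05 rad, then is held at 0
- lid_hinge (a point): point on the hinge line at its middle, at the lid's underside, 80 mm above the bench, 65 mm to the box's +y side. Frame fixed to the lid: when shut its axes are the box's; the lid extends along its -y, its z is the outward normal of the lid's top
- lid_press (a point): orange pad on the lid's outer (top) face, 115 mm from the hinge line and 15 mm from the free edge: the place to press; 88 mm above the bench when shut. The lid is a plate 180 x 130 x 8 mm with an orange tongue and down-turned clasp (40 mm wide) at the middle of its free edge, reaching 20 mm beyond the edge.
- tray: loose white scoop tray, 150 (its x) x 92 (its y) mm, floor 4 mm, walls 30 mm high on three sides, open at its -x end (the mouth), about 0.25 kg; origin at the centre of its underside. A black handle bar bridges it from side to side, parallel to its y
- tray_handle (a point): centre of the tray's handle bar: 10 mm to the +x side of the tray's centre and 75 mm above its underside. The bar is 16 mm thick (tray x), 26 mm high and 100 mm long (tray y); pinch it across tray x. The free height between tray floor and bar is 58 mm
- valve1: small brass ball valve, 60 mm long (its x), 26 wide, 34 high: a 28 x 26 x 26 mm block with a round 18 mm stub at each end and a flat red lever on top; starts lying loose in the tray; origin at the centre of its underside, z up through the lever
- valve2: small brass ball valve, 60 mm long (its x), 26 wide, 34 high: a 28 x 26 x 26 mm block with a round 18 mm stub at each end and a flat red lever on top; starts lying loose in the tray; origin at the centre of its underside, z up through the lever
- valve3: small brass ball valve, 60 mm long (its x), 26 wide, 34 high: a 28 x 26 x 26 mm block with a round 18 mm stub at each end and a flat red lever on top; starts lying loose in the tray; origin at the centre of its underside, z up through the lever
- gas_meter: yellow handheld gas meter, 60 x 130 x 30 mm, bystander, lying; origin under its centre
- flow_meter: white handheld meter, 160 x 62 x 32 mm, bystander, lying; origin under its centre
- bowl: white bowl, 170 mm across, 65 mm high, bystander; origin under its centre
- screwdriver: screwdriver, 200 mm long, bystander, lying; origin at its middle
- wrench: wrench, 190 mm long, bystander, lying; origin at its middle

How it is judged:
By the outcome, as a careful person would: the job done as asked, in the order asked, and still so for the second after the job is handed in, with the robot touching nothing.
It also fails if it takes over 72 s, if anything falls off the work surface, if the arm or the gripper's body presses on something with over 40 N, if the wrist force passes 120 N, or if a joint passes its speed limit or range.

## Working session

There is one attempt and no reset: what is moved stays moved. The work goes in short steps, Python scripts to look and compute and a shell command to move; the robot and the scene stay as the last step left them, time stands still between calls to the robot, and variables do not carry over. Pictures are saved under pics/ and viewed, about 8 in all and at most 12, crops included, and the job is handed in when it is done.

```bash
mkdir -p pics; ls; python3 - <<'E'
from station import env, eyes
import cv2, numpy as np
for n in ["scene","side"]:
    im=eyes.get_image(n); cv2.imwrite(f"pics/{n}0.png",im[:,:,::-1])
    c=eyes.calibration(n); print(n,np.round(c["camera_matrix"],1).tolist(),c["k1"],np.round(c["world_from_camera"],3).tolist())
    for q in ["box","lid","lid_press","tray","tray_handle","valve1","gas_meter","flow_meter","bowl","screwdriver","wrench"]:
        for m in eyes.masks_of(n,q)[:3]:
            v,u=np.nonzero(m["pixels"]); print(q,round(m["conf"],2),m["box"],u.mean().round(1) if len(u) else 0,v.mean().round(1) if len(v) else 0,len(u))
print(env.get_state())
E
```

```text
pics
scene [[466.6, 0.0, 315.0], [0.0, 466.6, 199.1], [0.0, 0.0, 1.0]] -0.11527621080057288 [[0.815, 0.49, -0.311, 0.977], [0.58, -0.687, 0.437, -0.582], [0.0, -0.536, -0.844, 1.182], [0.0, 0.0, 0.0, 1.0]]
box 0.68 [316.6, 90.7, 79.8, 108.8] 356.2 148.5 5061
lid 0.69 [364.6, 228.5, 57.1, 40.9] 393.2 247.7 1352
lid 0.61 [348.8, 93.8, 49.5, 69.4] 370.9 126.4 1902
lid_press 0.57 [344.5, 94.5, 56.8, 68.8] 370.9 126.1 1945
lid_press 0.27 [262.3, 260.3, 16.1, 18.5] 268.8 270.8 205
tray 0.97 [239.1, 236.5, 52.7, 54.8] 267.4 262.7 1436
tray_handle 0.75 [240.9, 231.9, 52.5, 58.0] 267.3 262.3 1648
valve1 0.69 [263.2, 261.5, 13.8, 18.2] 268.2 270.5 197
gas_meter 0.77 [270.2, 173.2, 36.6, 37.5] 288.9 191.7 772
flow_meter 0.87 [363.4, 228.6, 60.9, 43.7] 393.2 248.0 1282
bowl 0.8 [201.7, 300.2, 70.8, 67.5] 237.0 333.2 3720
screwdriver 0.51 [315.6, 92.3, 24.7, 20.1] 327.7 102.9 209
wrench 0.86 [140.0, 257.9, 52.2, 57.2] 167.2 283.2 535
side [[428.1, 0.0, 322.7], [0.0, 428.1, 202.8], [0.0, 0.0, 1.0]] -0.11428999232596028 [[-0.95, -0.202, 0.237, 0.248], [-0.311, 0.66, -0.684, 0.926], [-0.019, -0.724,
[... 881 characters left out ...]
78, -0.05626046]), 'joint_velocities': array([-0.00052819, -0.00019326,  0.00085525, -0.00024216, -0.00016458,
        0.00111706, -0.00190517]), 'joint_efforts': array([-1.06967360e-03, -5.20430267e+01, -1.25454660e-02, -2.44055146e+01,
       -5.66477724e-02,  1.12356932e-02,  3.08684525e-05]), 'eef_pos': array([ 0.25833088, -0.59644493,  0.21458342]), 'tool_rot': array([[ 9.17616284e-01,  3.97467425e-01, -4.13236122e-05],
       [ 3.97467426e-01, -9.17616284e-01,  2.58076108e-06],
       [-3.68934511e-05, -1.87929382e-05, -9.99999999e-01]]), 'ft_force': array([-0.07176144, -0.51820184,  0.5549734 ]), 'wrist_torque': array([0.00357343, 0.00120843, 0.00714702]), 'width': 0.9985342652777707}
```

```bash
python3 - <<'E'
import cv2
a=cv2.imread("pics/scene0.png")[70:370,130:530]; cv2.imwrite("pics/v1.png",cv2.resize(a,None,fx=2,fy=2,interpolation=cv2.INTER_CUBIC))
a=cv2.imread("pics/side0.png")[120:320,200:460]; cv2.imwrite("pics/v2.png",cv2.resize(a,None,fx=3,fy=3,interpolation=cv2.INTER_CUBIC))
E
```

```text
(no output)
```

View pics/v1.png

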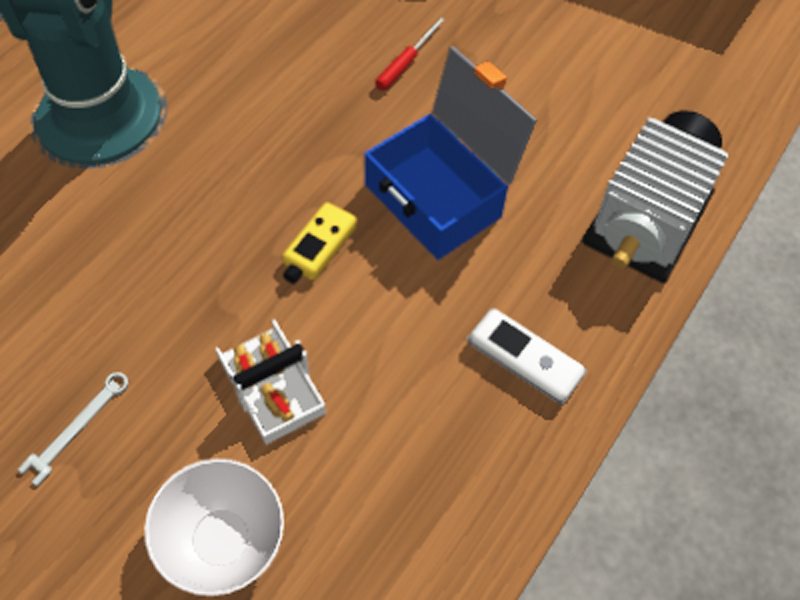

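View pics/v2.png

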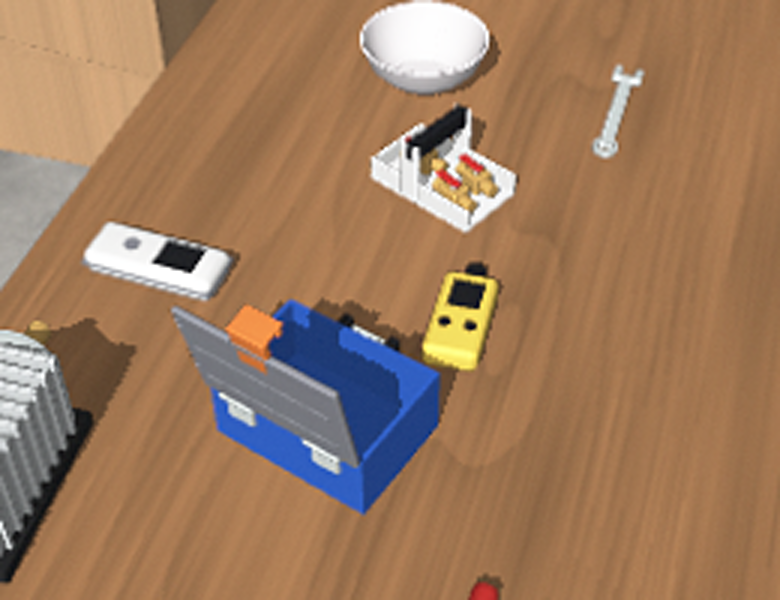

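The scene picture shows the box with its lid raised at about (356,148) and the tray at about (267,262). The tray's mouth seems to face up and left, with two valves near it. The side picture agrees. I'll fit the poses from corners in both.

```bash
cat > h.py <<'E'
import numpy as np
from scipy.optimize import least_squares
from scipy.spatial.transform import Rotation as R
from station import env, eyes
def proj(c,P):
    T=np.linalg.inv(c["world_from_camera"]); p=np.atleast_2d(P)@T[:3,:3].T+T[:3,3]
    s=p[:,:2]/p[:,2:]; s=s*(1+c["k1"]*(s**2).sum(1,keepdims=True)); K=c["camera_matrix"]
    return s*[K[0,0],K[1,1]]+[K[0,2],K[1,2]]
def ray(c,uv,z):
    K=c["camera_matrix"]; d=(np.array(uv,float)-[K[0,2],K[1,2]])/[K[0,0],K[1,1]]; s=d.copy()
    for _ in range(20): s=d/(1+c["k1"]*(s@s))
    W=c["world_from_camera"]; v=W[:3,:3]@[s[0],s[1],1]; o=W[:3,3]; return o+v*(z-o[2])/v[2]
def Rz(a): return R.from_euler('z',a).as_matrix()
def box_pts(x,y,a,P): return np.array(P)@Rz(a).T+[x,y,0]
def lid_pts(x,y,a,th,P): # P in lid frame
    q=np.array(P)@R.from_euler('x',-th).as_matrix().T+[0,.065,.08]; return box_pts(x,y,a,q)
E
python3 - <<'E'
from h import *
C={n:eyes.calibration(n) for n in("scene","side")}
A=lambda l:np.array([[p[0]/2+130,p[1]/2+70] for p in l]); B=lambda l:np.array([[p[0]/3+200,p[1]/3+120] for p in l])
bs=[(.09,-.065,0),(.09,.065,.08),(-.09,-.065,.08)]; bsu=A([(440,258),(506,188),(366,155)])
bd=[(-.09,.065,0),(.09,.065,0),(-.09,-.065,.08),(.09,-.065,.08)]; bdu=B([(362,512),(220,430),(440,375),(290,300)])
L=[(-.09,-.13,.004),(.09,-.13,.004)]; lsu=A([(453,47),(536,122)]); ldu=B([(335,390),(175,310)])
def f(p):
    return np.concatenate([proj(C["scene"],box_pts(*p[:3],bs))-bsu,proj(C["side"],box_pts(*p[:3],bd))-bdu,
     proj(C["scene"],lid_pts(*p,L))-lsu,proj(C["side"],lid_pts(*p,L))-ldu]).ravel()
best=min((least_squares(f,[.5,.1,a,t],loss='soft_l1') for a in np.arange(-3,3,.8) for t in (1.2,1.9)),key=lambda r:r.cost)
print("box",best.x,np.degrees(best.x[2]),f(best.x).round(1))
ts=[(.075,.046,.03),(.075,-.046,.03),(-.075,.046,.03),(-.075,-.046,.03),(.01,.05,.075),(.01,-.05,.075)]
su=A([(265,440),(325,408),(218,350),(275,322),(237,381),(302,351)])
td=[(.075,.046,.03),(.075,-.046,.03),(-.075,.046,.03),(-.075,-.046,.03),(.01,.05,.075),(.01,-.05,.075)]
di=[1,3,2,4,5]
print(ray(C["scene"],su[0],.03),ray(C["scene"],su[1],.03),ray(C["scene"],su[2],.03),ray(C["scene"],su[3],.03),ray(C["scene"],su[4:].mean(0),.075),ray(C["side"],B([(438,130)])[0],.075))
for flip in(1,-1):
    S=np.array(ts)*[1,flip,1]
    g=lambda p:np.concatenate([proj(C["scene"],box_pts(*p,S))-su]).ravel()
    b=min((least_squares(g,[.5,-.3,a]) for a in np.arange(-3,3,.8)),key=lambda r:r.cost); print(flip,b.cost,b.x,np.degrees(b.x[2]),b.fun.round(1))
for n,z in(("gas_meter",.015),("flow_meter",.016),("bowl",.03)):
    for c in C:
        m=eyes.get_image(c) is not None and eyes.masks_of(c,n)
        if m: v,u=np.nonzero(m[0]["pixels"]); print(n,c,ray(C[c],(u.mean(),v.mean()),z))
E
```

```text
box [ 0.55815072  0.17524893 -0.29871716  1.77084166] -17.11523273934321 [-1.5  0.6  1.  -1.5 -0.9 -2.  -0.2  0.2 -1.4 -0.7 -0.6 -1.2 -0.  -1.3
 -1.1 -1.2 -0.4 -1.3 -0.   0.7 -1.5 -2.3]
[ 0.60480211 -0.29494655  0.03      ] [ 0.641459   -0.21290955  0.03      ] [ 0.46936381 -0.23003656  0.03      ] [ 0.50616916 -0.14958002  0.03      ] [ 0.55960904 -0.22215712  0.075     ] [ 0.55642846 -0.22479792  0.075     ]
1 3583.348386656769 [ 0.55245676 -0.21868656 -0.26324868] -15.083038549526982 [ 32.9 -22.3 -24.7  14.1  23.4 -15.3 -32.   17.3  32.3 -18.  -30.8  18.8]
-1 5.373103699752159 [ 0.55380583 -0.2203133  -0.44069302] -25.24984994145974 [-0.6 -0.9  0.4 -0.7 -0.8 -0.6  0.5 -0.8 -0.6  2.3  1.1  0.5]
gas_meter scene [ 0.46870799 -0.00064954  0.015     ]
gas_meter side [0.4663916  0.00589746 0.015     ]
flow_meter scene [0.81882699 0.01764188 0.016     ]
flow_meter side [0.81447995 0.019098   0.016     ]
bowl scene [ 0.62482103 -0.42278392  0.03      ]
bowl side [ 0.64010896 -0.4514242   0.03      ]
```

```bash
cat >> h.py <<'E'
def delta(p,ztilt_R):
    s=env.get_state(); T=s["tool_rot"]; d=T.T@(np.array(p)-s["eef_pos"]); r=R.from_matrix(T.T@ztilt_R).as_rotvec(degrees=True)
    print("shift",d.round(4),"turn",r.round(2),"|d|",np.linalg.norm(d).round(3),"t",s["t"])
def toolR(yaw_y,tilt=0):
    """tool pointing down with tool y at world angle yaw_y (deg); tilt>0 leans gripper top towards -tool y"""
    a=np.radians(yaw_y); y=np.array([np.cos(a),np.sin(a),0]); z=np.array([0,0,-1.]); x=np.cross(y,z)
    return R.from_rotvec(np.radians(tilt)*-x).as_matrix()@np.c_[x,y,z] if tilt else np.c_[x,y,z]
E
python3 - <<'E'
from h import *
delta([.560,-.2235,.22],toolR(-25.25))
Q=toolR(0,60); print(Q.round(2))
E
```

```text
shift [ 0.4251 -0.2224 -0.0054] turn [  0.     0.   -41.34] |d| 0.48 t 1.8
[[ 0.    0.5   0.87]
 [ 1.    0.    0.  ]
 [ 0.    0.87 -0.5 ]]
```

```bash
python3 -m crank '0.05 -0.026 -0.005 0 0 -5 -1;0.105 -0.055 -0.005 0 0 -10 -1;0.16 -0.084 -0.005 0 0 -15.5 -1;0.213 -0.111 -0.005 0 0 -21 -1;0.266 -0.139 -0.005 0 0 -26 -1;0.32 -0.167 -0.005 0 0 -31 -1;0.37 -0.195 -0.005 0 0 -36 -1;0.4251 -0.2224 -0.005 0 0 -41.34 -1' && python3 -m crank '0 0 0 0 0 0 -1;0 0 0 0 0 0 -1' && python3 - <<'E'
from h import *
import cv2
delta([.560,-.2235,.22],toolR(-25.25))
c=eyes.calibration("wrist"); im=eyes.get_image("wrist"); cv2.imwrite("pics/w1.png",im[:,:,::-1]); np.save("w1c.npy",c,allow_pickle=True)
P=dict(x=.5538,y=-.2203,a=-.4407)
print(proj(c,box_pts(.5538,-.2203,-.4407,[(.01,.05,.088),(.01,-.05,.088),(-.075,.046,.03),(-.075,-.046,.03),(.075,.046,.03),(.075,-.046,.03)])).round(0))
E
```

```text
t: 2.8
eef_pos: [0.5609, -0.2223, 0.2199]
tool_rot: [[0.424, 0.905, 0.0], [0.905, -0.424, -0.001], [-0.001, 0.001, -1.0]]
ft_force: [1.7, -0.8, -0.1]
width: 1.002
t: 3.05
eef_pos: [0.5597, -0.2239, 0.2194]
tool_rot: [[0.427, 0.904, -0.001], [0.904, -0.427, -0.001], [-0.001, -0.0, -1.0]]
ft_force: [-1.4, -0.3, 0.0]
width: 1.003
shift [ 0.0005  0.0001 -0.0006] turn [-0.03  0.05 -0.02] |d| 0.001 t 3.05
[[318. 143.]
 [318. 242.]
 [240. 141.]
 [246. 220.]
 [376. 141.]
 [372. 219.]]
```

View pics/w1.png

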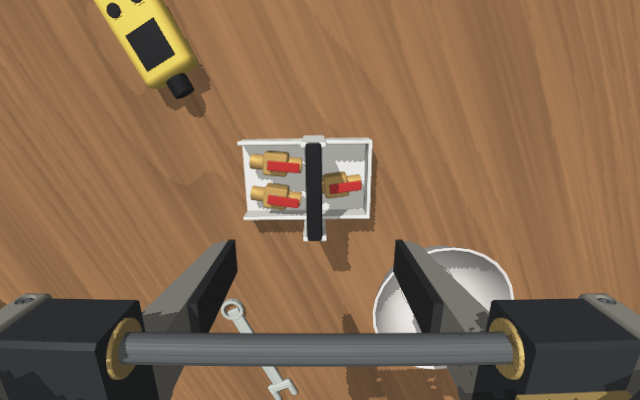

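The wrist picture shows the tray mouth at the left (u≈243, toward tool -y), the bar at (314,143–241) centred between the jaws, and the three valves inside. I'll descend and grip.

```bash
python3 -m crank '0 0 0.04 0 0 0 -1;0 0 0.08 0 0 0 -1;0 0 0.12 0 0 0 -1;0 0 0.15 0 0 0 -1;0 0 0.161 0 0 0 -1;0 0 0.161 0 0 0 -1' && python3 -m crank '0 0 0 0 0 0 0.3;0 0 0 0 0 0 1;0 0 0 0 0 0 1;0 0 0 0 0 0 1;0 0 0 0 0 0 1;0 0 0 0 0 0 1' 50
```

```text
t: 3.85
eef_pos: [0.5595, -0.2245, 0.0585]
tool_rot: [[0.428, 0.904, -0.001], [0.904, -0.428, -0.0], [-0.0, -0.001, -1.0]]
ft_force: [0.4, 0.2, 0.2]
width: 1.001
t: 4.6
eef_pos: [0.56, -0.2234, 0.0585]
tool_rot: [[0.426, 0.905, -0.0], [0.905, -0.426, -0.0], [-0.0, -0.0, -1.0]]
ft_force: [-0.2, 0.3, -0.1]
width: 0.372
```

```bash
python3 -m crank '0 0 0 0 0 0 1;0 0 0 0 0 0 1;0 0 0 0 0 0 1;0 0 0 0 0 0 1;0 0 0 0 0 0 1;0 0 0 0 0 0 1' 50; python3 - <<'E'
from station import env; s=env.get_state(); print(s["eef_pos"],s["width"],s["ft_force"],s["qpos"])
E
```

```text
t: 5.35
eef_pos: [0.5593, -0.2231, 0.0585]
tool_rot: [[0.426, 0.905, -0.002], [0.905, -0.426, 0.0], [-0.0, -0.002, -1.0]]
ft_force: [-3.6, 1.4, 3.8]
width: 0.172
[ 0.55933212 -0.22308689  0.05846153] 0.17154321446496046 [-3.59708913  1.41897673  3.78193808] [ 0.52831237  0.60573931 -0.27078809  1.81365421  0.22442524  0.75378498
 -0.30177718]
```

```bash
python3 -m crank '0 0 -0.008 0 0 0 1;0 0 -0.02 0 0 0 1;0 0 -0.035 1.5 0 0 1;0 0 -0.055 3 0 0 1;0 0 -0.08 4.5 0 0 1;0 0 -0.105 6 0 0 1;0 0 -0.13 6 0 0 1;0 0 -0.15 6 0 0 1' && python3 - <<'E'
from h import *
import cv2
bx=np.array([.956,-.294,0]);by=np.array([.294,.956,0]);b=np.array([.558,.175,0])
for x,z,t in[(.115,.215,-6)]: delta(b+x*bx-.005*by+[0,0,z],toolR(-17.1,t))
cv2.imwrite("pics/w2.png",eyes.get_image("wrist")[:,:,::-1]); print(env.get_state()["width"])
E
```

```text
t: 6.35
eef_pos: [0.5606, -0.2237, 0.2101]
tool_rot: [[0.426, 0.9, -0.093], [0.904, -0.424, 0.044], [0.0, -0.102, -0.995]]
ft_force: [-0.0, -0.4, -5.5]
width: 0.171
shift [ 0.3709 -0.058   0.0011] turn [ 0.12 -0.85 -8.1 ] |d| 0.375 t 6.35
0.17194670491190284
```

View pics/w2.png

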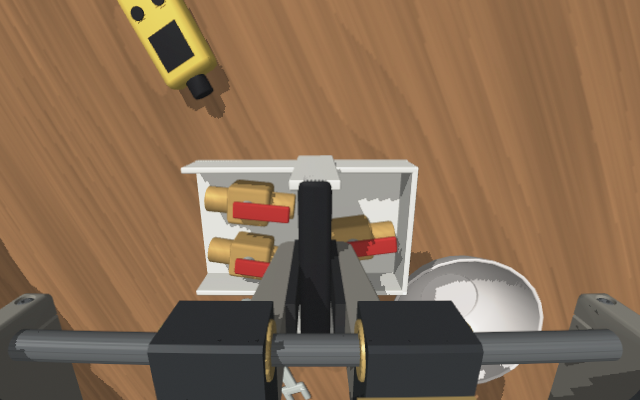

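The tray is held (bar at u≈315) with all three valves in it at (250,200), (250,255) and (365,235). I'll carry it to the box.

```bash
python3 -m crank '0.008 -0.001 0 0 0 0 1;0.023 -0.003 0 0 0 0 1;0.044 -0.007 0 0 0 -1 1;0.07 -0.011 0 0 0 -1.5 1;0.098 -0.015 0 0 0 -2 1;0.126 -0.02 0 0 -0.1 -3 1;0.154 -0.024 0 0 -0.3 -3.5 1;0.182 -0.028 0 0.1 -0.4 -4 1' && python3 -m crank '0.028 -0.006 0 0 0 -0.5 1;0.056 -0.012 0 0 0 -1 1;0.084 -0.018 0 0 -0.1 -1.6 1;0.11 -0.024 0 0 -0.1 -2.2 1;0.135 -0.03 0 0 -0.2 -2.8 1;0.157 -0.036 0 0 -0.3 -3.3 1;0.174 -0.04 0 0 -0.4 -3.8 1;0.187 -0.043 0 0 -0.4 -4.1 1' && python3 - <<'E'
from h import *
import cv2
bx=np.array([.956,-.294,0]);by=np.array([.294,.956,0]);b=np.array([.558,.175,0])
for x,z,t in[(.115,.215,-6),(.115,.215,0),(.09,.205,20),(.057,.197,40),(.022,.195,60)]: delta(b+x*bx-.005*by+[0,0,z],toolR(-17.1,t))
cv2.imwrite("pics/w3.png",np.hstack([eyes.get_image(n)[:,:,::-1] for n in("scene","wrist")])[:, :])
a=cv2.imread("pics/w3.png"); cv2.imwrite("pics/w3.png",np.hstack([cv2.resize(a[80:260,250:450],(400,360)),cv2.resize(a[:,640:],(400,250)) if 0 else cv2.resize(a[40:,640:],(400,360))]))
print(env.get_state()["width"],env.get_state()["qpos"].round(2))
E
```

```text
t: 7.4
eef_pos: [0.6127, -0.0437, 0.2113]
tool_rot: [[0.36, 0.928, -0.099], [0.933, -0.357, 0.039], [0.001, -0.107, -0.994]]
ft_force: [0.1, 0.5, -5.6]
width: 0.171
t: 8.4
eef_pos: [0.6404, 0.1438, 0.2161]
tool_rot: [[0.294, 0.951, -0.101], [0.956, -0.292, 0.032], [0.001, -0.106, -0.994]]
ft_force: [0.6, -0.3, -6.5]
width: 0.169
shift [ 0.0006  0.0271 -0.0018] turn [-0.1  -0.04  0.04] |d| 0.027 t 8.4
shift [ 0.0006  0.0271 -0.0018] turn [-6.1  -0.05  0.03] |d| 0.027 t 8.4
shift [0.0006 0.0033 0.0108] turn [-26.1   -0.05   0.03] |d| 0.011 t 8.4
shift [ 0.0006 -0.0287  0.0222] turn [-4.61e+01 -6.00e-02  2.00e-02] |d| 0.036 t 8.4
shift [ 0.0006 -0.0633  0.0279] turn [-6.61e+01 -6.00e-02  1.00e-02] |d| 0.069 t 8.4
0.17256763714271042 [ 0.04  0.58 -0.43  1.48  0.17  1.22 -0.7 ]
```

View pics/w3.png

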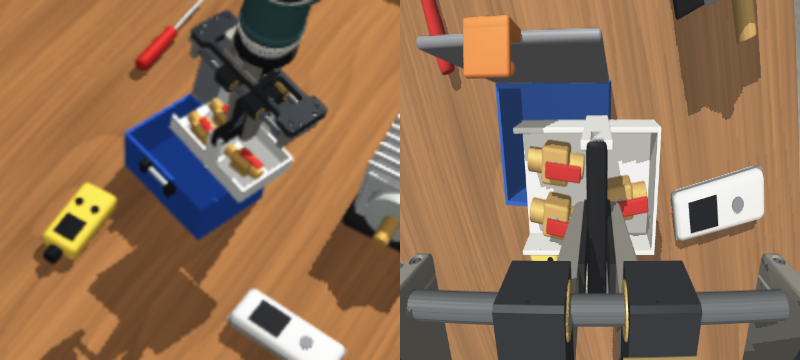

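The tray is at the +x end of the box, clear of the lid, and the valves are still in it. Now I'll tip it gradually.

```bash
python3 -m crank '0 0.012 -0.001 0 0 0 1;0 0.024 0 -3 0 0 1;0 0.026 0.001 -6 0 0 1;0 0.021 0.003 -11 0 0 1;0 0.015 0.006 -16 0 0 1;0 0.009 0.0085 -21 0 0 1;0 0.003 0.011 -26 0 0 1;0 -0.004 0.014 -31 0 0 1' 60 && python3 - <<'E'
from h import *
import cv2
bx=np.array([.956,-.294,0]);by=np.array([.294,.956,0]);b=np.array([.558,.175,0])
for x,z,t in[(.057,.197,40),(.040,.195,50),(.022,.195,60)]: delta(b+x*bx-.005*by+[0,0,z],toolR(-17.1,t))
E
```

```text
t: 9.5
eef_pos: [0.6355, 0.1425, 0.2029]
tool_rot: [[0.298, 0.865, 0.404], [0.955, -0.27, -0.125], [0.001, 0.423, -0.906]]
ft_force: [1.7, -0.2, -6.6]
width: 0.169
shift [ 0.0032 -0.0266 -0.006 ] turn [-14.96   0.08  -0.2 ] |d| 0.027 t 9.5
shift [ 0.0031 -0.0429 -0.0114] turn [-24.96   0.09  -0.19] |d| 0.044 t 9.5
shift [ 0.0031 -0.0592 -0.019 ] turn [-34.96   0.11  -0.19] |d| 0.062 t 9.5
```

```bash
python3 -m crank '0.002 -0.009 -0.002 -5 0 0 1;0.003 -0.018 -0.004 -10 0 0 1;0.003 -0.027 -0.006 -15 0 0 1;0.003 -0.035 -0.0085 -20 0 0 1;0.003 -0.043 -0.0115 -25 0 0 1;0.003 -0.051 -0.015 -30 0 0 1;0.003 -0.059 -0.019 -35 0 0 1;0.003 -0.059 -0.019 -35 0 0 1' && python3 -m crank '0 0 0 0 0 0 1;0 0 0 0 0 0 1;0 0 0 0 0 0 1;0 0 0 0 0 0 1' && python3 - <<'E'
from h import *
import cv2
a=[eyes.get_image(n)[:,:,::-1] for n in("scene","wrist")]
cv2.imwrite("pics/w4.png",np.hstack([cv2.resize(a[0][80:260,250:450],(400,360),interpolation=2),cv2.resize(a[1],(400,360))]))
print(env.get_state()["width"],env.get_state()["qpos"].round(2))
E
```

```text
t: 10.5
eef_pos: [0.577, 0.166, 0.194]
tool_rot: [[0.293, 0.481, 0.826], [0.956, -0.147, -0.253], [-0.0, 0.864, -0.503]]
ft_force: [0.3, 0.5, -2.7]
width: 0.169
t: 11.0
eef_pos: [0.5775, 0.1652, 0.1954]
tool_rot: [[0.295, 0.479, 0.827], [0.956, -0.149, -0.254], [0.002, 0.865, -0.501]]
ft_force: [0.3, -0.7, -2.3]
width: 0.173
0.16832979424226877 [-0.72  0.38 -0.06  2.32  1.79  0.91 -2.64]
```

View pics/w4.png

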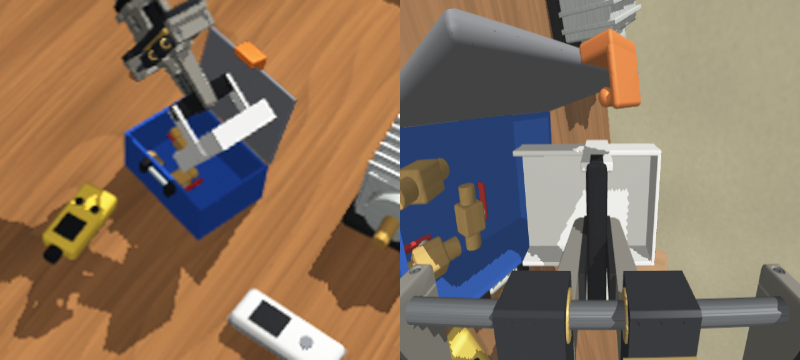

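All three valves lie in the box, the tray is empty (2.4 N, about 0.25 kg) and still gripped. I'll back out along the same path and return it.

```bash
python3 - <<'E'
from h import *
bx=np.array([.956,-.294,0]);by=np.array([.294,.956,0]);b=np.array([.558,.175,0])
for x,z,t in[(.04,.2,50),(.057,.205,40),(.075,.212,30),(.09,.22,20),(.105,.22,10),(.115,.22,0)]: delta(b+x*bx-.005*by+[0,0,z],toolR(-17.1,t))
E
```

```text
shift [-0.0014  0.0136  0.0138] turn [ 9.91 -0.03 -0.07] |d| 0.019 t 11.1
shift [-0.0014  0.0264  0.026 ] turn [19.91 -0.04 -0.07] |d| 0.037 t 11.1
shift [-0.0014  0.0415  0.0381] turn [29.91 -0.04 -0.06] |d| 0.056 t 11.1
shift [-0.0014  0.056   0.0471] turn [39.91 -0.05 -0.06] |d| 0.073 t 11.1
shift [-0.0014  0.0635  0.06  ] turn [49.91 -0.05 -0.06] |d| 0.087 t 11.1
shift [-0.0014  0.0685  0.0687] turn [ 5.991e+01 -6.000e-02 -5.000e-02] |d| 0.097 t 11.1
```

```bash
python3 -m crank '-0.001 0.0136 0.0138 9.9 0 0 1;-0.001 0.0264 0.026 19.9 0 0 1;-0.001 0.0415 0.038 29.9 0 0 1;-0.001 0.056 0.047 39.9 0 0 1;-0.001 0.0635 0.06 49.9 0 0 1;-0.001 0.0685 0.0687 59.9 0 0 1;-0.001 0.0685 0.0687 59.9 0 0 1;-0.001 0.0685 0.0687 59.9 0 0 1' && python3 - <<'E'
from h import *
delta([.5595,-.2233,.2],toolR(-25.25)); print(env.get_state()["qpos"].round(2))
E
```

```text
t: 12.1
eef_pos: [0.667, 0.1362, 0.2209]
tool_rot: [[0.294, 0.956, -0.004], [0.956, -0.294, 0.004], [0.003, -0.005, -1.0]]
ft_force: [0.4, 1.0, -3.3]
width: 0.17
shift [-0.3752  0.0031  0.0199] turn [-0.29 -0.13  8.15] |d| 0.376 t 12.1
[-0.06  0.54 -0.27  1.5   0.15  1.13 -0.66]
```

```bash
python3 -m crank '-0.03 0 0 -0.3 -0.1 1 1;-0.08 0.001 0 -0.3 -0.1 2 1;-0.135 0.001 0 -0.3 -0.1 3 1;-0.19 0.002 0.005 -0.3 -0.1 4 1;-0.245 0.002 0.01 -0.3 -0.1 5.5 1;-0.3 0.003 0.015 -0.3 -0.1 7 1;-0.35 0.003 0.02 -0.3 -0.1 8.15 1;-0.375 0.003 0.02 -0.3 -0.1 8.15 1' && python3 -m crank '0 0 0 0 0 0 1;0 0 0.03 0 0 0 1;0 0 0.07 0 0 0 1;0 0 0.1 0 0 0 1;0 0 0.12 0 0 0 1;0 0 0.13 0 0 0 1' && python3 - <<'E'
from h import *
delta([.5595,-.2233,.0585],toolR(-25.25)); print(env.get_state()["ft_force"])
E
```

```text
t: 13.1
eef_pos: [0.5565, -0.2262, 0.1987]
tool_rot: [[0.43, 0.903, 0.001], [0.903, -0.43, -0.004], [-0.003, 0.003, -1.0]]
ft_force: [-0.3, -0.3, -2.1]
width: 0.17
t: 13.85
eef_pos: [0.5598, -0.2216, 0.0685]
tool_rot: [[0.425, 0.905, 0.004], [0.905, -0.425, -0.002], [-0.0, 0.004, -1.0]]
ft_force: [0.2, -0.0, -1.9]
width: 0.172
shift [-0.0017  0.0004  0.01  ] turn [0.23 0.   0.08] |d| 0.01 t 13.85
[ 0.16808362 -0.01923568 -1.8904924 ]
```

```bash
python3 -m crank '-0.001 0 0.005 0.2 0 0 1;-0.001 0 0.009 0.2 0 0 1;-0.001 0 0.0105 0.2 0 0 1;-0.001 0 0.0105 0.2 0 0 1' && python3 -m crank '0 0 0 0 0 0 0.6;0 0 0 0 0 0 0.3;0 0 0 0 0 0 -0.1;0 0 0 0 0 0 -0.1;0 0 0 0 0 0 -0.1;0 0 0 0 0 0 -0.1;0 0 0 0 0 0 -0.1;0 0 0 0 0 0 -0.1' 
```

```text
t: 14.35
eef_pos: [0.5596, -0.2238, 0.0593]
tool_rot: [[0.427, 0.904, 0.002], [0.904, -0.427, -0.001], [-0.0, 0.002, -1.0]]
ft_force: [0.5, -0.4, -1.7]
width: 0.171
t: 15.35
eef_pos: [0.5593, -0.2237, 0.0589]
tool_rot: [[0.427, 0.904, 0.001], [0.904, -0.427, -0.001], [-0.0, 0.002, -1.0]]
ft_force: [0.0, -0.8, -0.2]
width: 0.552
```

```bash
python3 -m crank '0 0 -0.03 0 0 0 -0.1;0 0 -0.08 0 0 0 0.3;0 0 -0.14 0 0 0 1;0 0 -0.2 0 0 0 1;0 0 -0.24 0 0 0 1;0 0 -0.24 0 0 0 1' 30 && python3 - <<'E'
from h import *
import cv2
c=eyes.calibration("scene")
for p in [(590,240),(665,275),(650,120),(725,155)]: print(ray(c,(p[0]/2+130,p[1]/2+70),.0).round(3),ray(c,(p[0]/2+130,p[1]/2+70),.1).round(3))
by=np.array([.294,.956,0]);b=np.array([.558,.175,0])
delta(b+.145*by+[0,0,.30],toolR(-17.1))
a=[eyes.get_image(n)[:,:,::-1] for n in("scene","side")]
cv2.imwrite("pics/w5.png",np.hstack([cv2.resize(a[0][90:330,200:440],(400,400),interpolation=2),cv2.resize(a[1][120:300,220:400],(400,400),interpolation=2)]))
E
```

```text
t: 16.1
eef_pos: [0.5607, -0.2239, 0.303]
tool_rot: [[0.427, 0.904, 0.008], [0.904, -0.427, -0.004], [0.0, 0.009, -1.0]]
ft_force: [0.2, 0.4, -0.5]
width: 0.032
[0.797 0.252 0.   ] [0.812 0.181 0.1  ]
[0.92  0.262 0.   ] [0.925 0.191 0.1  ]
[0.766 0.527 0.   ] [0.784 0.433 0.1  ]
[0.902 0.533 0.   ] [0.908 0.439 0.1  ]
shift [ 0.5032 -0.1932  0.0013] turn [ 0.53  0.02 -8.16] |d| 0.539 t 16.1
```

View pics/w5.png

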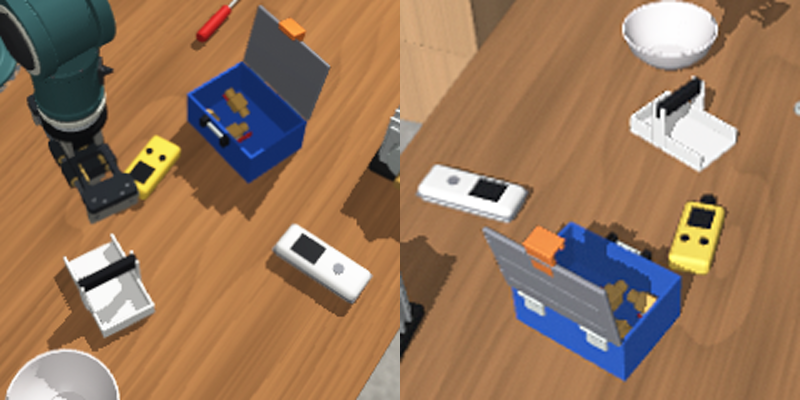

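The tray stands upright and empty where it was, and the valves are in the box. Next I'll go round to the outer face of the lid.

```bash
python3 -m crank '0.04 -0.015 0 0.5 0 -1 1;0.095 -0.036 0 0.5 0 -2 1;0.15 -0.058 0 0.5 0 -3 1;0.205 -0.079 0 0.5 0 -4 1;0.26 -0.1 0 0.5 0 -5 1;0.315 -0.121 0 0.5 0 -6 1;0.37 -0.142 0 0.5 0 -7 1;0.425 -0.163 0 0.5 0 -8 1' && python3 -m crank '0.05 -0.019 0 0 0 0 1;0.078 -0.03 0 0 0 0 1;0.078 -0.03 0 0 0 0 1' && python3 - <<'E'
from h import *
by=np.array([.294,.956,0]);b=np.array([.558,.175,0])
delta(b+.145*by+[0,0,.175],toolR(-17.1)); print(env.get_state()["qpos"].round(2))
E
```

```text
t: 17.2
eef_pos: [0.592, 0.2318, 0.2961]
tool_rot: [[0.296, 0.955, -0.01], [0.955, -0.296, 0.001], [-0.002, -0.01, -1.0]]
ft_force: [0.8, -0.2, -0.1]
width: 0.001
t: 17.58
eef_pos: [0.5851, 0.3168, 0.2959]
tool_rot: [[0.291, 0.957, -0.011], [0.957, -0.291, 0.002], [-0.002, -0.011, -1.0]]
ft_force: [0.2, -0.7, 0.5]
width: 0.003
shift [0.0017 0.0172 0.1207] turn [-0.65  0.1   0.16] |d| 0.122 t 17.575
[-0.27  0.47 -0.4   1.44  0.18  1.27 -0.98]
```

```bash
python3 -m crank '0.0017 0.017 0.03 -0.6 0 0 1;0.0017 0.017 0.08 -0.6 0 0 1;0.0017 0.017 0.12 -0.6 0 0 1;0.0017 0.017 0.12 -0.6 0 0 1' && python3 - <<'E'
from h import *
s=env.get_state(); print(s["ft_force"])
by=np.array([.294,.956,0]);b=np.array([.558,.175,0])
for th in [95,85,75,65,55,45,35,25,15]:
    t=np.radians(th); rho=.105
    y=.065-rho*np.cos(t)+.008*np.sin(t)+.010; z=.08+rho*np.sin(t)+.008*np.cos(t)
    print(th,round(y,3),round(z,3),end=' '); delta(b+y*by+[0,0,z],toolR(-17.1))
E
```

```text
t: 18.08
eef_pos: [0.6013, 0.3072, 0.1739]
tool_rot: [[0.298, 0.954, -0.005], [0.954, -0.298, -0.006], [-0.007, -0.002, -1.0]]
ft_force: [0.4, -0.5, -0.5]
width: 0.001
[ 0.39881902 -0.47422968 -0.53367418]
95 0.092 0.184 shift [-0.0471 -0.0024 -0.0097] turn [-0.14  0.42 -0.25] |d| 0.048 t 18.075
85 0.074 0.185 shift [-0.0654 -0.0023 -0.0109] turn [-0.14  0.42 -0.25] |d| 0.066 t 18.075
75 0.056 0.183 shift [-0.0837 -0.0022 -0.009 ] turn [-0.14  0.42 -0.25] |d| 0.084 t 18.075
65 0.038 0.179 shift [-0.1013 -0.0021 -0.0039] turn [-0.14  0.42 -0.25] |d| 0.101 t 18.075
55 0.021 0.171 shift [-0.1178 -0.002   0.0041] turn [-0.14  0.42 -0.25] |d| 0.118 t 18.075
45 0.006 0.16 shift [-0.1326 -0.0019  0.0149] turn [-0.14  0.42 -0.25] |d| 0.133 t 18.075
35 -0.006 0.147 shift [-0.1454 -0.0018  0.0282] turn [-0.14  0.42 -0.25] |d| 0.148 t 18.075
25 -0.017 0.132 shift [-0.1556 -0.0017  0.0434] turn [-0.14  0.42 -0.25] |d| 0.162 t 18.075
15 -0.024 0.115 shift [-0.1631 -0.0017  0.0602] turn [-0.14  0.42 -0.25] |d| 0.174 t 18.075
```

```bash
python3 -m crank '-0.02 -0.002 -0.005 0 0.4 0 1;-0.035 -0.002 -0.008 0 0.4 0 1;-0.047 -0.0024 -0.0097 0 0.4 0 1;-0.056 -0.0024 -0.0105 0 0.4 0 1;-0.0654 -0.0024 -0.011 0 0.4 0 1;-0.075 -0.0022 -0.0105 0 0.4 0 1;-0.0837 -0.0022 -0.009 0 0.4 0 1;-0.0925 -0.0022 -0.007 0 0.4 0 1' && python3 - <<'E'
from h import *
import cv2
s=env.get_state(); print(s["ft_force"])
by=np.array([.294,.956,0]);b=np.array([.558,.175,0])
for th in [65,55,45,35,25,15]:
    t=np.radians(th); rho=.105
    y=.065-rho*np.cos(t)+.008*np.sin(t)+.010; z=.08+rho*np.sin(t)+.008*np.cos(t)
    print(th,end=' '); delta(b+y*by+[0,0,z],toolR(-17.1))
a=[eyes.get_image(n)[:,:,::-1] for n in("scene","side")]
cv2.imwrite("pics/w6.png",np.hstack([cv2.resize(a[0][60:240,270:450],(400,400),interpolation=2),cv2.resize(a[1][150:330,220:400],(400,400),interpolation=2)]))
E
```

```text
t: 19.08
eef_pos: [0.5735, 0.2225, 0.1854]
tool_rot: [[0.296, 0.955, 0.005], [0.955, -0.296, 0.006], [0.007, 0.003, -1.0]]
ft_force: [0.4, 1.7, 2.0]
width: 0.003
[0.41917912 1.69050936 1.97472578]
65 shift [-0.0121 -0.0008  0.0068] turn [ 0.19 -0.39 -0.15] |d| 0.014 t 19.075
55 shift [-0.0287 -0.0008  0.0146] turn [ 0.19 -0.39 -0.15] |d| 0.032 t 19.075
45 shift [-0.0437 -0.0008  0.0252] turn [ 0.19 -0.39 -0.15] |d| 0.05 t 19.075
35 shift [-0.0567 -0.0008  0.0382] turn [ 0.19 -0.39 -0.15] |d| 0.068 t 19.075
25 shift [-0.0671 -0.0008  0.0533] turn [ 0.19 -0.39 -0.15] |d| 0.086 t 19.075
15 shift [-0.0748 -0.0009  0.07  ] turn [ 0.19 -0.39 -0.15] |d| 0.102 t 19.075
```

View pics/w6.png

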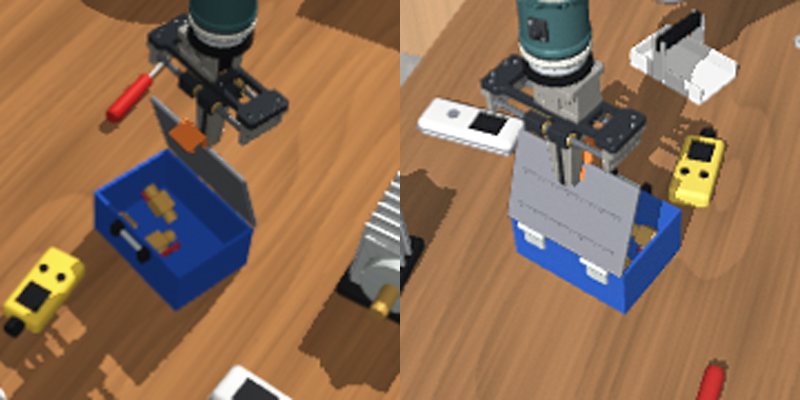

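The lid is following at about 70°, with the fingertips on its outer face near the middle. I'll continue the arc.

```bash
python3 -m crank '-0.012 -0.0008 0.0068 0 -0.3 0 1;-0.021 -0.0008 0.0105 0 -0.3 0 1;-0.029 -0.0008 0.0146 0 -0.3 0 1;-0.036 -0.0008 0.0198 0 -0.3 0 1;-0.0437 -0.0008 0.0252 0 -0.3 0 1;-0.05 -0.0008 0.0315 0 -0.3 0 1;-0.0567 -0.0008 0.0382 0 -0.3 0 1;-0.062 -0.0008 0.0458 0 -0.3 0 1' && python3 - <<'E'
from h import *
s=env.get_state(); print(s["ft_force"])
by=np.array([.294,.956,0]);b=np.array([.558,.175,0])
for y,z in [(-.024,.13),(-.035,.13),(-.05,.13),(-.05,.108),(-.05,.1),(-.05,.088),(-.05,.08)]: 
    print(y,z,end=' ');delta(b+y*by+[0,0,z],toolR(-17.1))
E
```

```text
t: 20.18
eef_pos: [0.5547, 0.1638, 0.1389]
tool_rot: [[0.297, 0.955, 0.004], [0.955, -0.297, 0.0], [0.001, 0.003, -1.0]]
ft_force: [0.1, -0.0, 0.2]
width: 0.005
[ 0.07217131 -0.03228948  0.17667425]
-0.024 0.13 shift [-0.0123 -0.0001  0.0089] turn [ 0.2  -0.08 -0.16] |d| 0.015 t 20.175
-0.035 0.13 shift [-0.0233 -0.0001  0.0088] turn [ 0.2  -0.08 -0.16] |d| 0.025 t 20.175
-0.05 0.13 shift [-0.0383 -0.      0.0088] turn [ 0.2  -0.08 -0.16] |d| 0.039 t 20.175
-0.05 0.108 shift [-0.0383 -0.0001  0.0308] turn [ 0.2  -0.08 -0.16] |d| 0.049 t 20.175
-0.05 0.1 shift [-0.0384 -0.0001  0.0388] turn [ 0.2  -0.08 -0.16] |d| 0.055 t 20.175
-0.05 0.088 shift [-0.0384 -0.0002  0.0508] turn [ 0.2  -0.08 -0.16] |d| 0.064 t 20.175
-0.05 0.08 shift [-0.0384 -0.0002  0.0588] turn [ 0.2  -0.08 -0.16] |d| 0.07 t 20.175
```

```bash
python3 - <<'E'
from h import *
import cv2
a=[eyes.get_image(n)[:,:,::-1] for n in("scene","side")]
cv2.imwrite("pics/w7.png",np.hstack([cv2.resize(a[0][60:240,270:450],(400,400),interpolation=2),cv2.resize(a[1][150:330,220:400],(400,400),interpolation=2)]))
E
```

```text
(no output)
```

View pics/w7.png

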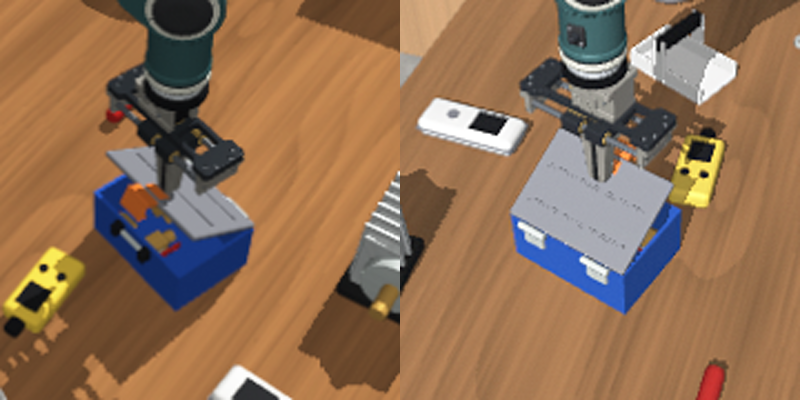

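The lid is at about 30°, with the tips on it behind the orange pad. I'll go on down to the catch and over the pad.

```bash
python3 -m crank '-0.01 0 0.009 0 0 0 1;-0.017 0 0.017 0 0 0 1;-0.025 0 0.026 0 0 0 1;-0.032 0 0.033 0 0 0 1;-0.038 0 0.039 0 0 0 1;-0.038 0 0.039 0 0 0 1'
python3 -m crank '0 0 0.003 0 0 0 1;0 0 0.005 0 0 0 1;0 0 0.007 0 0 0 1;0 0 0.008 0 0 0 1;0 0 0.009 0 0 0 1'
```

```text
t: 21.02
eef_pos: [0.5437, 0.1281, 0.1003]
tool_rot: [[0.297, 0.955, 0.004], [0.955, -0.297, 0.001], [0.002, 0.004, -1.0]]
ft_force: [-0.5, 0.9, 0.8]
width: 0.004
t: 21.65
eef_pos: [0.5438, 0.1278, 0.0911]
tool_rot: [[0.297, 0.955, 0.004], [0.955, -0.297, 0.001], [0.002, 0.004, -1.0]]
ft_force: [-0.2, -0.2, -0.9]
width: 0.006
```

```bash
python3 -m crank '0 0 0.001 0 0 0 1;0 0 0.002 0 0 0 1;0 0 0.002 0 0 0 1'; python3 -m crank '0 0 0.002 0 0 0 1;0 0 0.002 0 0 0 1'
```

```text
t: 22.02
eef_pos: [0.5437, 0.1282, 0.0891]
tool_rot: [[0.296, 0.955, 0.004], [0.955, -0.296, 0.001], [0.002, 0.003, -1.0]]
ft_force: [-0.2, -0.2, 0.7]
width: 0.003
t: 22.28
eef_pos: [0.5439, 0.1283, 0.0888]
tool_rot: [[0.296, 0.955, 0.004], [0.955, -0.296, 0.0], [0.001, 0.004, -1.0]]
ft_force: [-4.8, -0.3, 12.5]
width: 0.006
```

```bash
python3 -m crank '0 0 0.001 0 0 0 1;0 0 0.0015 0 0 0 1;0 0 0.002 0 0 0 1'
```

```text
t: 22.65
eef_pos: [0.544, 0.1283, 0.0885]
tool_rot: [[0.297, 0.955, 0.005], [0.955, -0.297, -0.0], [0.001, 0.005, -1.0]]
ft_force: [-8.3, -3.1, 28.4]
width: 0.008
```

That is a solid stop at 28 N and z≈0.0885, which matches shut. I'll release, back off and check.

```bash
python3 -m crank '0 0 -0.005 0 0 0 1;0 0 -0.03 0 0 0 1;-0.03 0 -0.08 0 0 0 1;-0.09 0 -0.12 0 0 0 1;-0.15 0 -0.14 0 0 0 1;-0.2 0 -0.14 0 0 0 1;-0.2 0 -0.14 0 0 0 1' && python3 - <<'E'
from h import *
import cv2
a=[eyes.get_image(n)[:,:,::-1] for n in("scene","side")]
for n in("scene","side"):
    c=eyes.calibration(n)
    for th in(0,.05,.1): print(n,th,proj(c,lid_pts(.558,.175,-.2987,th,[(-.09,-.13,.008),(.09,-.13,.008)])).round(1).tolist())
cv2.imwrite("pics/w8.png",np.hstack([cv2.resize(a[0][90:310,230:450],(400,400),interpolation=2),cv2.resize(a[1][150:290,240:380],(400,400),interpolation=2)]))
for q,z in(("gas_meter",.015),("flow_meter",.016)):
    m=eyes.masks_of("side",q); v,u=np.nonzero(m[0]["pixels"]); print(q,ray(eyes.calibration("side"),(u.mean(),v.mean()),z))
print(env.get_state()["t"])
E
```

```text
t: 23.52
eef_pos: [0.4828, -0.0679, 0.2253]
tool_rot: [[0.305, 0.952, 0.004], [0.952, -0.305, -0.001], [-0.0, 0.004, -1.0]]
ft_force: [0.7, 0.7, -0.2]
width: 0.004
scene 0 [[312.0, 143.8], [350.3, 183.0]]
scene 0.05 [[312.1, 142.4], [350.6, 181.7]]
scene 0.1 [[312.3, 140.8], [351.0, 180.2]]
side 0 [[346.1, 241.9], [296.5, 216.8]]
side 0.05 [[346.1, 240.6], [296.3, 215.4]]
side 0.1 [[346.0, 239.3], [296.0, 214.1]]
gas_meter [0.46624619 0.00467369 0.015     ]
flow_meter [0.81422552 0.0201111  0.016     ]
23.725
```

View pics/w8.png

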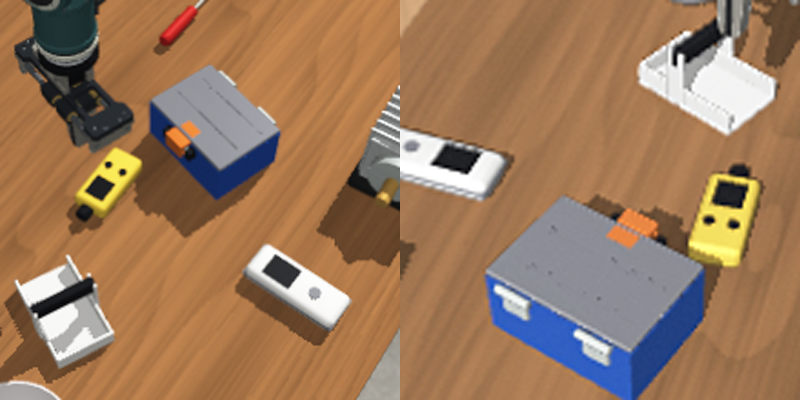

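```bash
python3 -c "
from station import env; print(env.close_job())"
```

```text
the job is handed in; nothing more can be done
None
```

The job is done and handed in at about 24 s. The three valves are in the box, the tray stands upright and empty where it was, and the lid is shut.

- **Valves:** I carried the tray by its handle and tipped it over the box to 60°. The camera showed all three valves inside, and the load at the wrist fell from 6.6 N to about 2.4 N, the weight of the empty tray. The valves were never handled.
- **Lid:** I swung it over with closed fingertips and pressed on the pad. It came to a solid stop at z ≈ 0.0885 m with 28 N, where 0.088 m is shut.
- **Catch:** I did not see it snap; that rests on the stop height and on the lid staying down after release. In the last pictures, three of the lid's corners match the shut position within about 3 pixels. The fourth, in the scene view, sat about 2 pixels high, which is the size of my reading error. I did not probe the lid again by touch.
- **Bystanders:** The gas meter and flow meter measured within about 1 mm of their starting positions. I checked the screwdriver only by eye, and it looked unmoved. The bowl and wrench were not re-measured, and the arm did not work near them.

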